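Turn the drying sample cup over onto the microscope stage

ROBOT

A 6-joint arm with a two-finger parallel gripper is mounted at the origin on the work surface. World frame = base frame: x ahead of the robot, y to its left, z up, the work surface at z = 0. Lengths are in mm, angles in rad, forces in N, time in s.
With the tool pointing down it reaches from about 275 to 750 mm from the base axis. Payload 10.2 kg.
Tool frame: the origin (TCP) lies at the very end of the fingers, on their centre line; the grasp point (between the pads) lies 19 mm behind it (ctrl.tcp_to_grasp is the distance from the TCP to the grasp point, in mm); z points along the fingers, x is the direction in which the jaws open and shut, and the axes are right-handed (so a half turn about z gives the same grasp; the last joint's range is limited). The gripper opens to 85 mm and grips with 20 to 120 N. Pads are 22 mm wide; open, the fingers measure 114 mm over their backs; the gripper's body (76 mm by 85 mm) begins 54 mm behind the grasp point. The pads swing forward as they close: fully open they stand 13 mm farther back than shut.
Start: joints at [0.889, 0.313, 1.498, -0, 1.331, -0.223], TCP at [232.521, 470.707, 231.294] pointing down, gripper open.
Joint ranges: [-2.94, 2.94], [-0.97, 2.17], [0.19, 2.56], [-1.23, 4.37], [0.02, 3.11], [-2.88, 2.88]. Speed limits (rad/s): [2.39, 2.39, 3.01, 3.14, 3.14, 3.14].

INTERFACE

Orientations are given as a unit quaternion [w, x, y, z].
In Python, from rig import monitor, vision, order, ctrl gives the robot as it stands. The module is installed in compiled form; this text tells all that it offers.
- The arm moves only by the shell command python3 -m pendant 'ROWS' [FORCE]. ROWS is JSON, a list that holds one entry, the list of rows, each a list of 5 numbers: the closure, from -1 (fully open) to 1 (shut), then the shift along the world's x, y, z in m, then the turn about the world's z in degrees. In form: [[[fingers, dx, dy, dz, spin], ...]]. A call has 1 to 20 rows; each row is the pose to reach, as a shift and turn from the pose commanded when the call began; what a row does not reach only later rows make up. A row lasts 1/10 s, in which the tool goes at most 50 mm and 8.59 degrees, less where a joint would pass 70% of its speed; a pose out of reach is approached as far as the arm can. A call with a gripper value outside its range is refused whole. The fingers move at their own pace and stop on an object; FORCE is the grip in N (left out, the last holds). Time passes only in rows, so rows that repeat a pose let the fingers close. It gives the time, the measured TCP pose, the force and the opening at its end, in the units of the state.
- monitor.sense(): the state, without advancing time (a new reading comes with each control period).
- vision.capture(name): name is "scene" or "top"; returns (picture, depth): 420x560x3 uint8, red, green, blue; 420x560 float32, mm along the optical axis (not along the pixel's ray), 0 where there is no reading.
- vision.camera_info(name): a dict with "fov_y" (degrees; the focal length in pixels is half the picture's height over the tangent of half this angle, whatever the lens; pixels are square), "cx", "cy" (the principal point, pixels), "distortion" ([k1, k2, p1, p2, k3] as OpenCV has them; the pictures are not rectified), "R" (3x3) and "t" (3): a world point X has camera coordinates R X + t. Camera axes: x right, y down, z forward; pixel columns grow to the right and rows downward; lengths in mm; the calibration is good to about 2 mm. A picture is of the moment at which its call begins. camera_info takes no time and is no camera call.
- order.finish_job(): hands the job in, once; it reports no verdict.
The state is a dict: "time_s": time; "joints": joint angles; "dq": joint speeds; "tau": joint torques, N m; "eef_pos": TCP position; "ee_rot": TCP orientation; "force": force on the tool from outside, world axes, zero at the start; "wrist_torque": the same for the moment, N m; "grip_width": opening from 0.0 (shut) to 1.0 (fully open).
Only numpy, scipy, OpenCV 4.12 (cv2) and the standard library are available. Lean on these libraries where they do the work, as an engineer would, in place of code of your own. Each camera call takes 0.05 s, during which the arm holds its last target.

TASK

One of the two metal sample cups on the grey mat was left mouth-down to dry. Lay that cup on its side in the V-shaped cradle and let go of it, then grip it again and stand it mouth-up, near the middle of the round glass stage of the white light base. Leave the other cup, which already stands mouth-up, where it is.

Things in the scene. Friction and masses are not known exactly. Their poses are not given: they have to be found in the camera images.
- cup_center (a point): Centre (half-way up, on the axis) of the upside-down cup: straight-sided aluminium, 44 mm diameter, 60 mm tall, wall 3 mm, one end closed, about 90 g. z runs along the axis from mouth to closed bottom: up at the start, down at the end. It starts mouth-down on a 3 mm mat, centre 33 mm above the table. Yaw about z has no meaning.
- other_cup_center (a point): Centre of the other cup, same size and metal, standing mouth-up on the mat (the open mouth shows from above); here z points from the closed bottom to the mouth. At least 110 mm from the first cup, centre to centre. To be left alone.
- cradle_axis (a point): Fixed steel cradle: a 90 degree V trough, 40 mm long, 38 mm wide over its upper edges, on a foot 60 x 70 x 10 mm. The point is where the centre of a cup lying in it rests, 55 mm above the table. x runs level along the trough, z up. The cup lies along x, either way round. The upper edges are 14 mm below the point, so fingers can straddle the trough and hold the cup at its mid-height.
- stage (a point): Centre of the round glass stage, 98 mm diameter with a black ring around it, flush in the flat top of a fixed white light base, 200 mm (its x) by 190 mm (its y), 30 mm high. The point is on the top surface, 30 mm above the table; z is up. A cup standing there has its centre 30 mm above this point.
Not all that is in view belongs to the job. Leave any purple look-alike of the part that bears cup_center alone.

How it is judged:
By the outcome, as a careful person would: the job done as asked, in the order asked, and still so for the second after the job is handed in, with the robot touching nothing.
It also fails if it takes over 51 s, if anything falls off the work surface, if the arm or the gripper's body presses on something with over 40 N, if the wrist force passes 120 N, or if a joint passes its speed limit or range.

## Working session

There is one attempt and no reset: what is moved stays moved. The work goes in short steps, Python scripts to look and compute and a shell command to move; the robot and the scene stay as the last step left them, time stands still between calls to the robot, and variables do not carry over. Pictures are saved under pics/ and viewed, and the job is handed in when it is done.

```bash
mkdir -p pics
cat > h.py <<'E'
import numpy as np,cv2
from rig import monitor,vision,order,ctrl
def K(n):
    i=vision.camera_info(n); f=210/np.tan(np.radians(i['fov_y'])/2)
    return np.array([[f,0,i['cx']],[0,f,i['cy']],[0,0,1]]),np.array(i['distortion'],float),np.array(i['R']),np.array(i['t'])
def cloud(n,d):
    k,D,R,t=K(n); v,u=np.mgrid[0:420,0:560]
    p=cv2.undistortPoints(np.stack([u,v],-1).reshape(-1,1,2).astype(np.float64),k,D).reshape(420,560,2)
    c=np.dstack([p*d[...,None],d]); w=(c-t)@R; w[d==0]=np.nan; return w
def proj(n,X):
    k,D,R,t=K(n); return cv2.projectPoints(np.array(X,float).reshape(-1,3),cv2.Rodrigues(R)[0],t,k,D)[0].reshape(-1,2)
E
python3 - <<'E'
from h import *
print(monitor.sense(), ctrl.tcp_to_grasp, dir(ctrl))
for n in ('scene','top'):
    im,d=vision.capture(n); np.savez(f'{n}0.npz',im=im,d=d); cv2.imwrite(f'pics/{n}0.png',im[...,::-1])
    k,D,R,t=K(n); print(n,k.tolist(),D,(-R.T@t).round(),R[2].round(2))
E
```

```text
{'time_s': 0.0, 'joints': array([ 8.88626213e-01,  3.13449744e-01,  1.49845138e+00,  1.03027515e-05,
        1.33100951e+00, -2.23399375e-01]), 'dq': array([-0.00133421, -0.00027123,  0.00082884,  0.00053431, -0.00141099,
        0.00153357]), 'tau': array([-3.83520364e-04, -4.12268543e+01, -2.59742332e+01, -2.89867821e-04,
        4.15216389e-03, -2.43664749e-05]), 'eef_pos': array([232.33175216, 470.49933523, 230.72982896]), 'ee_rot': array([ 2.10441113e-04,  8.49366782e-01,  5.27802647e-01, -6.24507028e-04]), 'force': array([ 0.85180036, -0.51838849, -0.07442766]), 'wrist_torque': array([-0.0165021 , -0.02545514,  0.01003646]), 'grip_width': 0.9964891377935355} 18.700000000000003 ['PlanningError', '__class__', '__delattr__', '__dict__', '__dir__', '__doc__', '__eq__', '__format__', '__ge__', '__getattribute__', '__getstate__', '__gt__', '__hash__', '__init__', '__init_subclass__', '__le__', '__lt__', '__module__', '__ne__', '__new__', '__reduce__', '__reduce_ex__', '__repr__', '__setattr__', '__sizeof__', '__str__', '__subclasshook__', '__weakref__', 'tcp_to_grasp']
scene [[467.47553016192154, 0.0, 275.8820464070776], [0.0, 467.47553016192154, 204.32082684281045], [0.0, 0.0, 1.0]] [0.02558233 0.         0.         0.         0.        ] [1272.  119.  950.] [-0.6  -0.17 -0.78]
top [[533.2572724297253, 0.0, 281.35511977758637], [0.0, 533.2572724297253, 199.3268930830854], [0.0, 0.0, 1.0]] [-0.16298846  0.          0.          0.          0.        ] [ 306.  -52. 1309.] [ 0.21 -0.03 -0.98]
```

View pics/scene0.png

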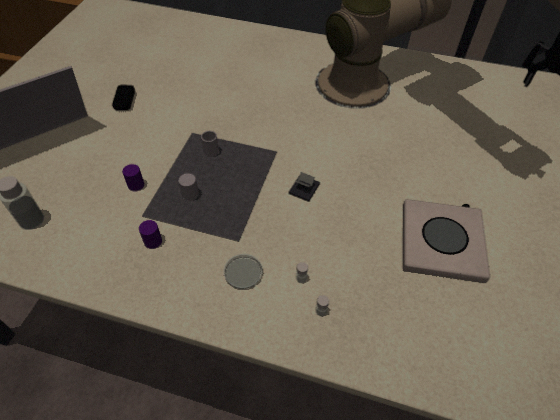

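View pics/top0.png

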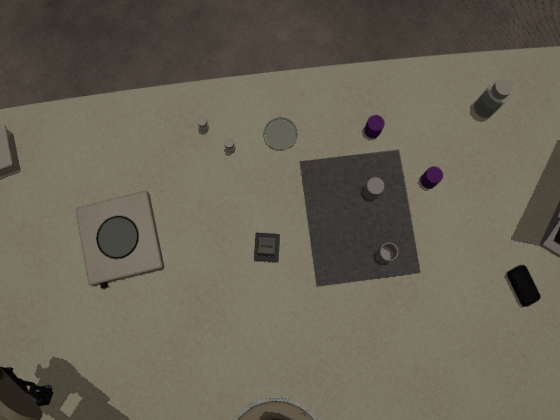

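Run:
```python
from h import *
z=np.load('top0.npz'); im=z['im']; W=cloud('top',z['d'])
for n,(u,v) in dict(cup=(374,184),other=(388,249),cradle=(266,246),stage=(117,237),p1=(375,124),p2=(433,175),mat=(340,220)).items(): print(n,W[v,u].round(1))
def sel(name,m):
    P=W[m]; print(name,m.sum(),P.mean(0).round(1),np.nanmin(P,0).round(1),np.nanmax(P,0).round(1))
    r=cv2.minAreaRect(P[:,:2].astype(np.float32)); print('   rect',r)
H=W[...,2]; v,u=np.mgrid[0:420,0:560]
B=lambda a,b,c,d:(u>a)&(u<b)&(v>c)&(v<d)
sel('cup',B(350,395,165,215)&(H>57)&(H<70))
sel('other rim',B(370,405,230,275)&(H>57)&(H<70))
sel('base',B(60,180,180,300)&(H>25)&(H<36))
sel('cradle foot',B(245,290,220,270)&(H>6))
sel('cradle top',B(245,290,220,270)&(H>30))
a=im[150:290,230:430]; a=cv2.resize(np.clip(a*1.8,0,255).astype(np.uint8),None,fx=4,fy=4,interpolation=cv2.INTER_CUBIC)
cv2.imwrite('pics/c0.png',a[...,::-1])
z=np.load('scene0.npz'); a=z['im'][120:290,120:340]; a=cv2.resize(np.clip(a*1.8,0,255).astype(np.uint8),(792,612)[:1]+(600,),interpolation=cv2.INTER_CUBIC)
cv2.imwrite('pics/c1.png',a[...,::-1])
```

```text
cup [ 590.7 -313.3   62.1]
other [ 435.3 -332.6   10.1]
cradle [478.2 -35.8  25.6]
stage [542.9 325.8  30.5]
p1 [ 743.6 -341.8   59.5]
p2 [ 596.3 -463.8   58.5]
mat [ 5.236e+02 -2.264e+02  3.000e-01]
cup 248 [ 586.3 -314.    62.8] [ 565.3 -335.4   57.1] [ 608.7 -293.    69.2]
   rect ((586.4468383789062, -314.3342590332031), (42.73316955566406, 41.560020446777344), 21.321874618530273)
other rim 77 [ 423.3 -322.8   62.2] [ 403.5 -344.4   57.1] [ 446.8 -300.2   68. ]
   rect ((424.34332275390625, -322.0604248046875), (41.009403228759766, 43.62370300292969), 25.341821670532227)
base 5532 [540.7 323.8  29.7] [424.9 221.1  25. ] [652.5 429.6  36. ]
   rect ((537.4750366210938, 324.673583984375), (211.24322509765625, 189.94851684570312), 7.476544380187988)
cradle foot 665 [476.  -37.4  18.9] [430.3 -84.9   6. ] [548.6  11.1  46.4]
   rect ((486.9258117675781, -37.694278717041016), (91.2136001586914, 117.57212829589844), 86.2446517944336)
cradle top 166 [478.  -37.4  36.5] [457.3 -59.7  30.1] [497.8 -15.4  46.4]
   rect ((477.62371826171875, -37.06742858886719), (40.51677703857422, 37.236202239990234), 81.9350814819336)
```

View pics/c0.png

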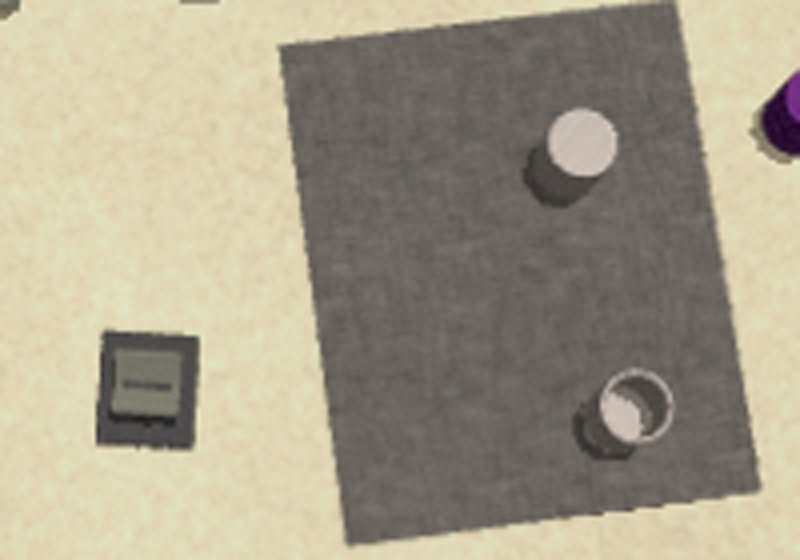

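View pics/c1.png

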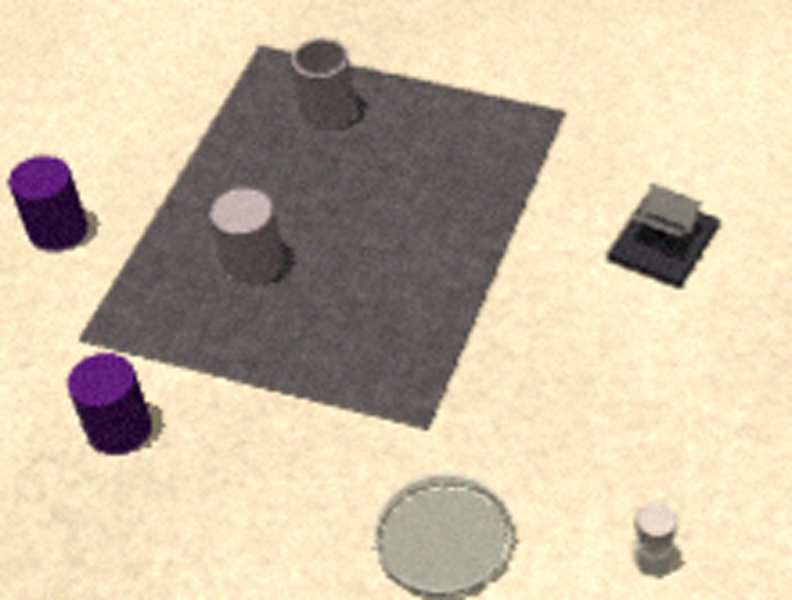

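```bash
python3 - <<'E'
from h import *
v,u=np.mgrid[0:420,0:560]
B=lambda a,b,c,d:(u>a)&(u<b)&(v>c)&(v<d)
z=np.load('top0.npz'); W=cloud('top',z['d']); H=W[...,2]
m=(B(60,180,180,300)&(H>24)&(H<36)).astype(np.uint8)
m=cv2.morphologyEx(m,cv2.MORPH_OPEN,np.ones((5,5)))
P=W[m>0]; r=cv2.minAreaRect(P[:,:2].astype(np.float32)); print(r, cv2.boxPoints(r).round(1).tolist(), P[:,2].mean())
# right edge line
pts=[]
for row in range(200,265):
    c=np.where(m[row])[0]; pts.append(W[row,c.max()][:2])
pts=np.array(pts); l=cv2.fitLine(pts.astype(np.float32),cv2.DIST_HUBER,0,.01,.01).ravel(); print('edge',l,'yaw',np.degrees(np.arctan2(l[1],l[0])))
# cradle foot: edges by intensity
im=z['im']; g=im.astype(int).sum(2)
f=(B(245,290,225,268)&(g<330)).astype(np.uint8)
fm=(B(245,290,225,268)&(H>5)&(H<16)); print(fm.sum())
r=cv2.minAreaRect(W[fm][:,:2].astype(np.float32));print('foot',r)
# cradle V: fit planes to pts z>26
for n in ('top','scene'):
    z=np.load(f'{n}0.npz'); Wn=cloud(n,z['d']); Q=Wn.reshape(-1,3)
    Q=Q[(abs(Q[:,0]-478)<32)&(abs(Q[:,1]+37)<32)&(Q[:,2]>22)&(Q[:,2]<44)]
    print(n,len(Q),Q.mean(0))
    from scipy.optimize import least_squares
    def fn(p):
        cx,cy,th=p; s=-(Q[:,0]-cx)*np.sin(th)+(Q[:,1]-0-cy)*np.cos(th)
        return Q[:,2]-(23.9+abs(s))
    s=least_squares(lambda p:Q[:,2]-(p[2]+abs((Q[:,0]-478-p[0])*np.cos(p[1])+(Q[:,1]+37)*np.sin(p[1]))),[0,0,24],loss='soft_l1')
    print('V: cx',s.x[0]+478,'yaw of jaw dir deg',np.degrees(s.x[1]),'z',s.x[2],s.cost/len(Q))
    rr=cv2.minAreaRect(Q[:,:2].astype(np.float32)); print(rr)
E
python3 - <<'E'
import sys; sys.path.insert(0,'.')
import numpy as np,cv2
z=np.load('top0.npz'); a=z['im'][215:280,235:300]
cv2.imwrite('pics/c2.png',cv2.resize(np.clip(a*1.8,0,255).astype(np.uint8),(560,560),interpolation=cv2.INTER_CUBIC)[...,::-1])
E
```

```text
((543.0576782226562, 325.7159118652344), (200.02792358398438, 189.1654052734375), 6.77420711517334) [[432.6000061035156, 407.79998779296875], [454.8999938964844, 220.0], [653.5, 243.60000610351562], [631.2000122070312, 431.3999938964844]] 29.63831124557726
edge [9.9317139e-01 1.1666430e-01 5.4372284e+02 2.3325632e+02] yaw 6.699628
436
foot ((478.61004638671875, -40.75654602050781), (100.42137145996094, 100.71537780761719), 80.29158020019531)
top 253 [478.52624888 -36.93909593  32.86729193]
V: cx 477.70539955561037 yaw of jaw dir deg -10.573154644267765 z 23.25752972443628 1.5005257492755704
((477.64239501953125, -36.93561553955078), (40.78303909301758, 37.236202239990234), 81.9350814819336)
scene 178 [476.56124741 -35.19449737  34.08157805]
V: cx 480.7747651691961 yaw of jaw dir deg -9.83658680589099 z 24.402924182500104 1.659416776132921
((481.2342834472656, -36.85494613647461), (40.9540901184082, 40.9521598815918), 79.74116516113281)
```

View pics/c2.png

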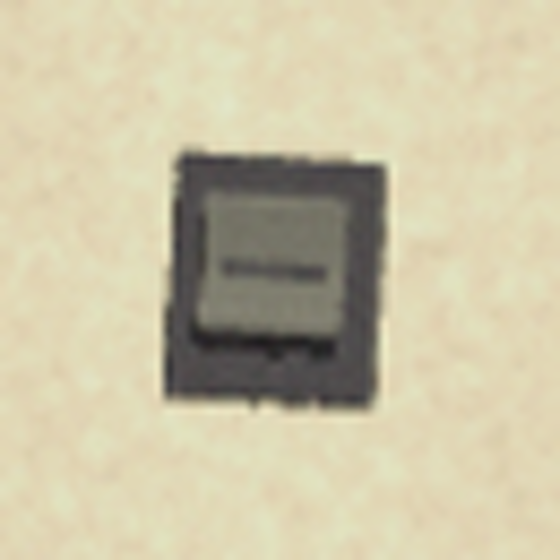

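Run:
```python
from h import *
z=np.load('top0.npz'); im=z['im']; v,u=np.mgrid[0:420,0:560]
k,D,R,t=K('top')
def onplane(px,h):
    p=cv2.undistortPoints(np.array(px,float).reshape(-1,1,2),k,D).reshape(-1,2)
    d=np.c_[p,np.ones(len(p))]@R; c=-R.T@t; s=(h-c[2])/d[:,2]; return c+d*s[:,None]
g=im.astype(int).sum(2); m=((u>245)&(u<290)&(v>222)&(v<272)&(g<300)).astype(np.uint8)
m=cv2.morphologyEx(m,cv2.MORPH_CLOSE,np.ones((9,9)))
c=max(cv2.findContours(m,0,cv2.CHAIN_APPROX_NONE)[0],key=cv2.contourArea).reshape(-1,2)
W=onplane(c,10); r=cv2.minAreaRect(W[:,:2].astype(np.float32)); print(r)
# top plate: brighter pixels, on z=41 rim
hsv=im.astype(int); a=im[230:262,254:280].astype(int); print(a[::6,::5].tolist())
W=onplane([[259.6,237.6],[275.3,238],[274.9,253.6],[258.5,253]],41); print(W.round(1))
```

```text
((477.05059814453125, -36.5418815612793), (61.756370544433594, 72.97367858886719), 79.58170318603516)
[[[125, 123, 103], [126, 123, 103], [125, 122, 103], [125, 121, 103], [126, 122, 103], [125, 121, 101]], [[121, 119, 100], [46, 45, 44], [44, 43, 42], [44, 42, 42], [44, 43, 42], [63, 60, 54]], [[121, 117, 99], [66, 65, 58], [66, 64, 57], [67, 66, 59], [65, 64, 57], [66, 63, 53]], [[96, 92, 76], [72, 71, 63], [72, 70, 62], [71, 70, 62], [69, 68, 61], [103, 99, 83]], [[56, 55, 50], [22, 20, 21], [21, 19, 20], [23, 21, 21], [44, 43, 42], [125, 125, 105]], [[51, 49, 45], [39, 36, 37], [40, 39, 38], [40, 39, 37], [44, 42, 42], [125, 119, 100]]]
[[498.2 -23.1  41. ]
 [492.6 -60.4  41. ]
 [455.4 -54.9  41. ]
 [461.6 -16.3  41. ]]
```

```bash
python3 -m pendant '[[[-1,0.3545,-0.7847,-0.12,-57],[-1,0.3545,-0.7847,-0.12,-57],[-1,0.3545,-0.7847,-0.12,-57],[-1,0.3545,-0.7847,-0.12,-57],[-1,0.3545,-0.7847,-0.12,-57],[-1,0.3545,-0.7847,-0.12,-57],[-1,0.3545,-0.7847,-0.12,-57],[-1,0.3545,-0.7847,-0.12,-57],[-1,0.3545,-0.7847,-0.12,-57],[-1,0.3545,-0.7847,-0.12,-57],[-1,0.3545,-0.7847,-0.12,-57],[-1,0.3545,-0.7847,-0.12,-57],[-1,0.3545,-0.7847,-0.12,-57],[-1,0.3545,-0.7847,-0.12,-57],[-1,0.3545,-0.7847,-0.12,-57],[-1,0.3545,-0.7847,-0.12,-57],[-1,0.3545,-0.7847,-0.12,-57],[-1,0.3545,-0.7847,-0.12,-57],[-1,0.3545,-0.7847,-0.12,-57],[-1,0.3545,-0.7847,-0.12,-57]]]' 40
cat >> h.py <<'E'
def snap(tag,win=None,top=None):
    o=[]
    for n,w in (('scene',win),('top',top)):
        if w is None: continue
        im,d=vision.capture(n); np.savez(f'{n}_{tag}.npz',im=im,d=d)
        a=np.clip(im[w[2]:w[3],w[0]:w[1]]*1.8,0,255).astype(np.uint8)
        s=min(790/a.shape[1],590/a.shape[0]); cv2.imwrite(f'pics/{n}_{tag}.png',cv2.resize(a,None,fx=s,fy=s,interpolation=cv2.INTER_CUBIC)[...,::-1])
        o.append(s)
    st=monitor.sense(); q=st['ee_rot']; print(st['time_s'],st['eef_pos'].round(1),'yaw',np.degrees(2*np.arctan2(q[2],q[1])).round(2),'F',st['force'].round(1),'g',st['grip_width'],o)
E
python3 -c "
from h import *
snap('a',(120,280,100,240))"
```

```text
time_s: 2.1
eef_pos: [586.7, -313.6, 110.6]
ee_rot: [-0.001, 0.998, 0.058, -0.0]
force: [-0.2, 1.3, 0.2]
grip_width: 0.998
2.15 [ 586.8 -313.1  111.1] yaw 6.74 F [-0.1  0.7  0.6] g 0.997684119387391 [4.214285714285714]
```

View pics/scene_a.png

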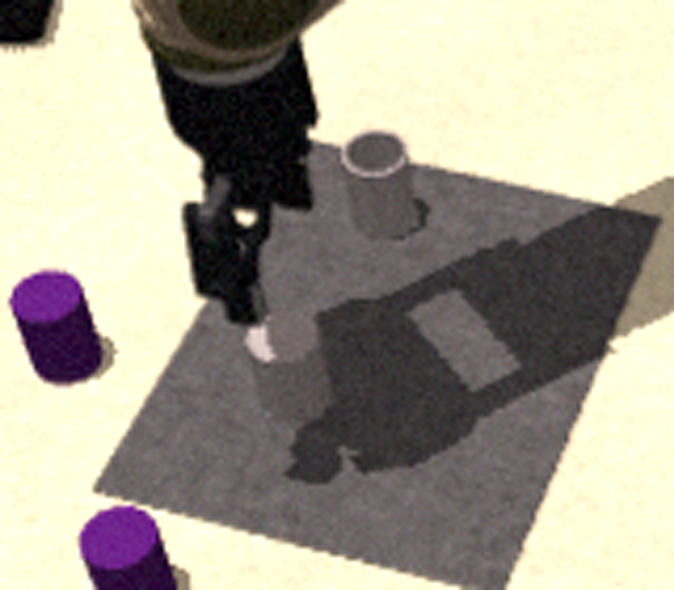

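```bash
python3 -m pendant '[[[-1,0,0,-0.04,0],[-1,0,0,-0.081,0],[-1,0,0,-0.081,0],[-1,0,0,-0.081,0],[1,0,0,-0.081,0],[1,0,0,-0.081,0],[1,0,0,-0.081,0],[1,0,0,-0.081,0],[1,0,0,-0.081,0],[1,0,0,-0.081,0],[1,0,0,-0.081,0],[1,0,0,-0.081,0]]]' 40
python3 -c "
from h import *
snap('b',(120,280,100,240),(320,440,140,240))"
```

```text
time_s: 3.35
eef_pos: [587.6, -314.4, 32.2]
ee_rot: [0.001, 0.998, 0.059, 0.001]
force: [-1.3, 1.1, 7.5]
grip_width: 0.509
3.45 [ 587.6 -314.4   32.2] yaw 6.72 F [-1.   1.6  7.1] g 0.5096163901788261 [4.214285714285714, 5.9]
```

View pics/scene_b.png

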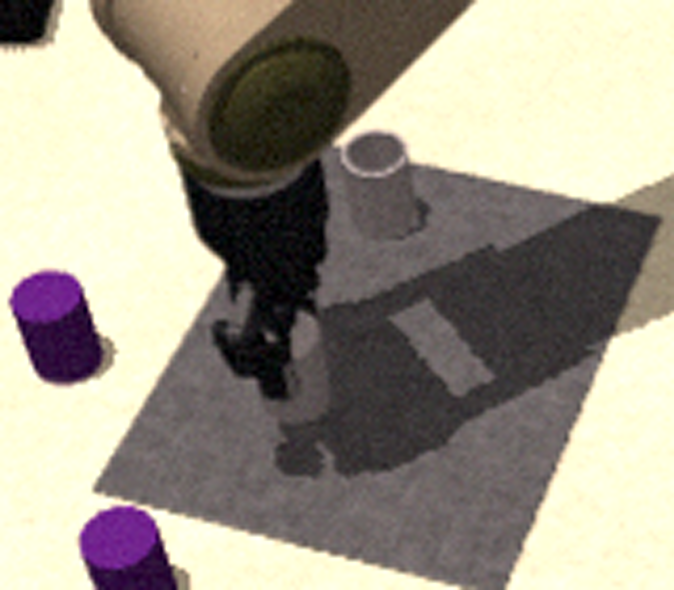

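```bash
python3 -m pendant '[[[1,0,0,0.05,0],[1,0,0,0.1,0],[1,-0.021,0.4965,0.12,0],[1,-0.021,0.4965,0.12,0],[1,-0.021,0.4965,0.12,0],[1,-0.021,0.4965,0.12,0],[1,-0.021,0.4965,0.12,0],[1,-0.021,0.4965,0.12,0],[1,-0.021,0.4965,0.12,0],[1,-0.021,0.4965,0.12,0],[1,-0.021,0.4965,0.12,0],[1,-0.021,0.4965,0.12,0],[1,-0.021,0.4965,0.12,0],[1,-0.021,0.4965,0.12,0],[1,-0.021,0.4965,0.12,0]]]'
python3 -c "
from h import *
snap('c',(300,500,100,270))
print(proj('scene',[[566,183,150],[566,183,170],[566,183,200]]))"
```

```text
time_s: 4.95
eef_pos: [566.1, 181.7, 150.4]
ee_rot: [0.0, 0.998, 0.058, 0.0]
force: [-0.0, -1.0, -0.7]
grip_width: 0.503
5.0 [566.2 181.4 150.4] yaw 6.63 F [ 0.7  0.6 -1.2] g 0.5058179464707765 [3.4705882352941178]
[[393.22723213 195.95002406]
 [395.10419546 190.13177866]
 [398.03301553 181.0591275 ]]
```

View pics/scene_c.png

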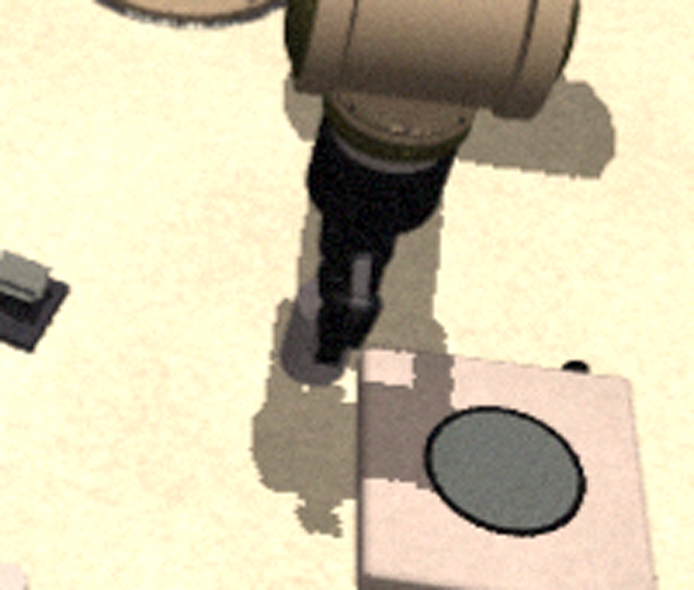

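```bash
python3 -m pendant '[[[1,0,0,-0.05,0],[1,0,0,-0.10,0],[1,0,0,-0.11,0],[1,0,0,-0.11,0],[1,-0.0024,0.02,-0.11,0],[1,-0.0029,0.025,-0.11,0],[1,-0.0035,0.03,-0.11,0],[1,-0.0041,0.035,-0.11,0],[1,-0.0047,0.04,-0.11,0],[1,-0.0053,0.045,-0.11,0],[1,-0.0059,0.05,-0.11,0]]]' 20
python3 -c "
from h import *
snap('d',(340,480,130,250),(60,220,170,290))"
```

```text
time_s: 6.1
eef_pos: [562.9, 229.4, 44.1]
ee_rot: [0.002, 0.998, 0.058, 0.003]
force: [0.6, -14.3, 16.1]
grip_width: 0.508
6.2 [562.9 230.4  44.1] yaw 6.72 F [  0.5 -13.6  16. ] g 0.5069330627622982 [4.916666666666667, 4.916666666666667]
```

View pics/scene_d.png

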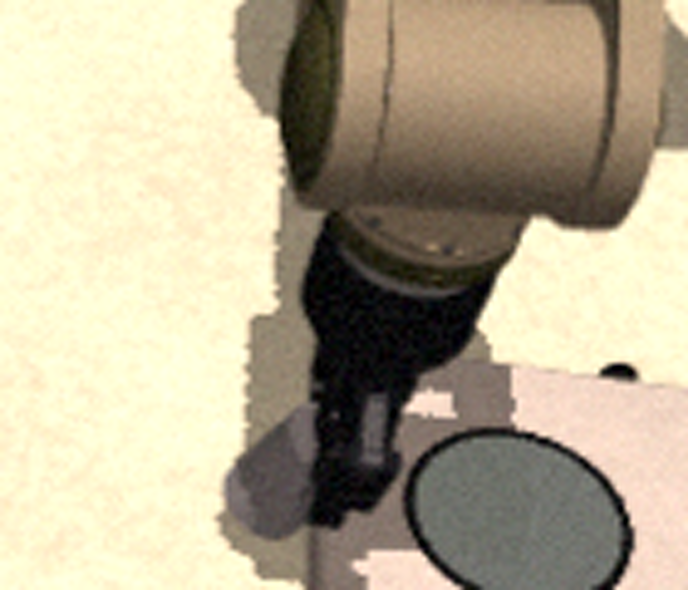

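View pics/top_d.png

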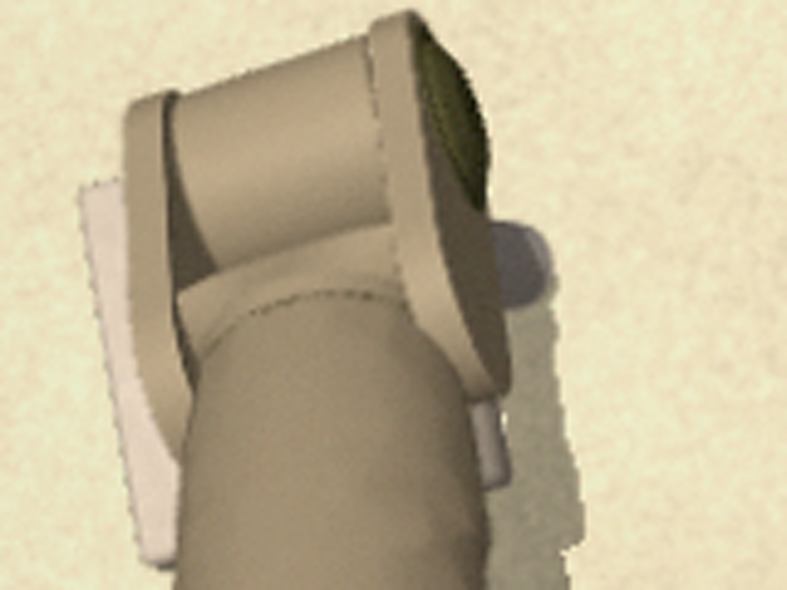

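```bash
python3 -m pendant '[[[1,-0.0006,0.005,0,0],[1,-0.0012,0.01,0,0],[1,-0.0018,0.015,0,0],[1,-0.0024,0.02,0,0],[1,-0.003,0.025,0,0],[1,-0.003,0.025,-0.002,0],[1,-0.003,0.025,-0.004,0],[1,-0.003,0.025,-0.006,0]]]' 20
python3 -c "
from h import *
snap('e',(340,480,130,250))"
```

```text
time_s: 7.0
eef_pos: [557.3, 258.2, 34.9]
ee_rot: [-0.0, 0.998, 0.059, 0.0]
force: [-0.0, 0.8, 7.2]
grip_width: 0.507
7.05 [557.2 258.1  34.6] yaw 6.73 F [ 0.5 -0.1  5.8] g 0.5067881378504226 [4.916666666666667]
```

View pics/scene_e.png

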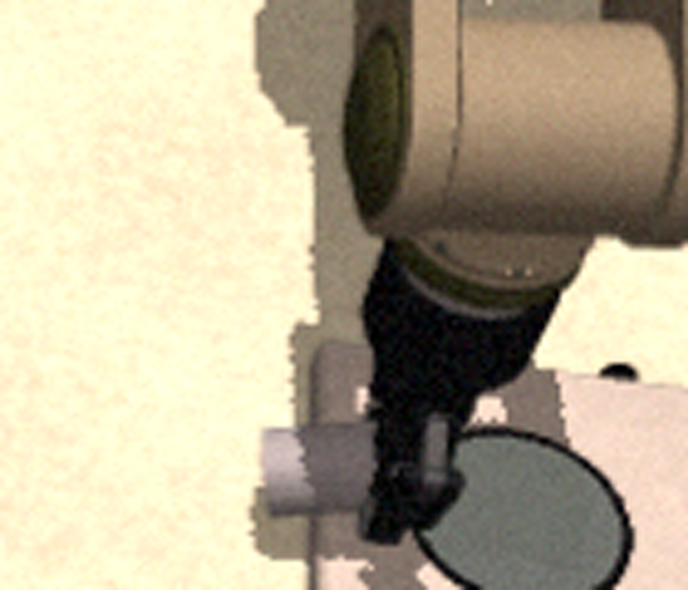

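Run:
```python
from h import *
z=np.load('scene_e.npz'); W=cloud('scene',z['d'])
v,u=np.mgrid[0:420,0:560]; m=(u>385)&(u<420)&(v>212)&(v<240)&(W[...,2]>45)
P=W[m]; n=np.array([-.1175,.993]); T=np.array([557.2,258.1])
s=(P[:,:2]-T)@n; 
print(len(P)); 
for a in range(-70,10,5):
    q=P[(s>=a)&(s<a+5)]
    if len(q): print(a,len(q),q[:,2].max().round(1),np.median(q[:,0]).round(1))
```

```text
512
-60 15 68.8 568.2
-55 35 70.1 572.5
-50 37 69.4 575.2
-45 39 72.4 575.9
-40 43 74.5 573.4
-35 39 76.3 571.0
-30 45 78.2 574.7
-25 44 78.1 570.4
-20 56 127.5 576.2
-15 93 128.3 582.5
-10 54 105.8 586.7
-5 7 59.9 591.6
0 5 59.0 590.6
```

```bash
python3 -m pendant '[[[1,0,0,-0.002,0],[1,0,0,-0.004,0],[1,0,0,-0.006,0],[1,0,0,-0.008,0],[1,0,0,-0.008,0]]]' 20
cat > ext.py <<'E'
from h import *
import sys
def ext(tag,T,n,box):
    z=np.load(f'scene_{tag}.npz'); W=cloud('scene',z['d']); P=W.reshape(-1,3); n=np.array(n)/np.hypot(*n); l=np.array([n[1],-n[0]])
    s=(P[:,:2]-T)@n; w=(P[:,:2]-T)@l
    ok=(abs(w)<30)&(P[:,2]>box[0])&(P[:,2]<box[1])
    for a in range(-70,70,4):
        q=P[ok&(s>=a)&(s<a+4)]
        if len(q): print(a,len(q),'zmax',np.percentile(q[:,2],97).round(1),'w',((q[:,:2]-T)@l).min().round(1),((q[:,:2]-T)@l).max().round(1))
E
python3 -c "
from ext import *
snap('f',(340,480,130,250))
ext('f',[557.2,258.1],[-.1175,.993],(45,90))"
```

```text
time_s: 7.55
eef_pos: [557.6, 258.8, 28.1]
ee_rot: [-0.001, 0.998, 0.059, 0.001]
force: [-2.0, 3.0, 15.0]
grip_width: 0.507
7.6 [557.6 258.8  28.1] yaw 6.72 F [-2.4  3.4 14.9] g 0.5159718352155784 [4.916666666666667]
-58 12 zmax 72.4 w -17.3 17.1
-54 33 zmax 73.3 w -16.9 23.9
-50 31 zmax 73.9 w -11.9 24.5
-46 30 zmax 73.9 w -12.5 23.9
-42 31 zmax 72.0 w -12.0 23.1
-38 33 zmax 74.6 w -11.9 24.2
-34 31 zmax 74.9 w -10.3 23.1
-30 31 zmax 74.8 w -9.0 22.3
-26 32 zmax 73.6 w -11.9 25.0
-22 33 zmax 74.9 w -12.1 24.2
-18 31 zmax 76.8 w -13.5 23.5
-14 37 zmax 77.5 w -29.1 26.0
-10 38 zmax 81.2 w -30.0 29.9
-6 5 zmax 87.4 w -24.6 28.7
-2 3 zmax 78.8 w 0.4 15.7
10 1 zmax 45.7 w 28.6 28.6
```

View pics/scene_f.png

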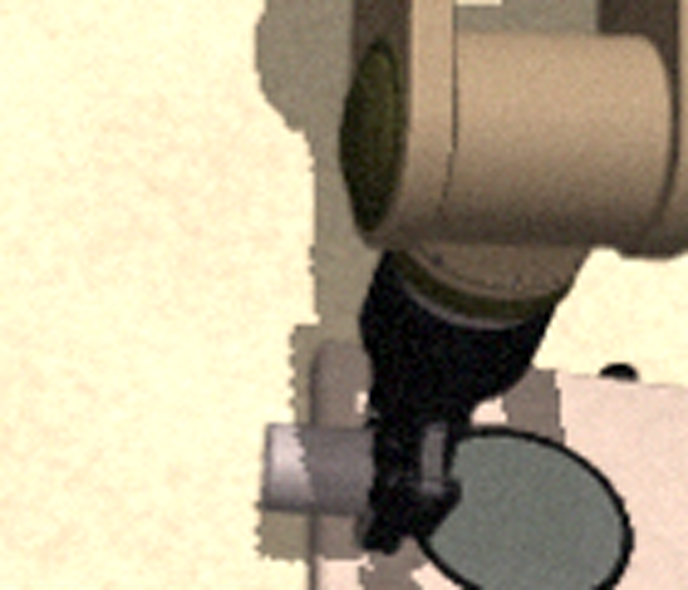

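```bash
python3 -m pendant '[[[1,0,0,0,0],[1,0,0,0.03,0],[1,0,0,0.07,0],[1,-0.0749,-0.2679,0.084,-16.7],[1,-0.0749,-0.2679,0.084,-16.7],[1,-0.0749,-0.2679,0.084,-16.7],[1,-0.0749,-0.2679,0.084,-16.7],[1,-0.0749,-0.2679,0.084,-16.7],[1,-0.0749,-0.2679,0.084,-16.7],[1,-0.0749,-0.2679,0.084,-16.7],[1,-0.0749,-0.2679,0.084,-16.7],[1,-0.0749,-0.2679,0.084,-16.7],[1,-0.0749,-0.2679,0.084,-16.7]]]' 40
python3 -c "
from ext import *
snap('g',(240,400,100,240))
s=monitor.sense()['eef_pos']
ext('g',s[:2],[.174,.985],(85,170))"
```

```text
time_s: 8.9
eef_pos: [482.2, -9.3, 110.1]
ee_rot: [-0.0, 0.996, -0.086, -0.0]
force: [0.7, 0.5, -1.9]
grip_width: 0.502
8.95 [482.3  -9.4 110.1] yaw -9.9 F [-0.2  0.2 -0.8] g 0.49770060987032977 [4.214285714285714]
-62 3 zmax 148.3 w 2.7 14.1
-58 19 zmax 148.4 w -13.0 22.0
-54 25 zmax 149.9 w -7.7 25.8
-50 27 zmax 151.1 w -4.8 26.8
-46 28 zmax 151.0 w -8.2 23.7
-42 31 zmax 152.3 w -13.6 23.8
-38 24 zmax 153.0 w -4.9 24.4
-34 14 zmax 153.6 w -8.7 22.7
-30 15 zmax 149.4 w -3.3 23.8
-26 2 zmax 126.1 w 20.4 21.3
-22 1 zmax 125.7 w 21.7 21.7
-18 1 zmax 117.8 w 15.5 15.5
-14 4 zmax 129.3 w 27.6 29.4
-10 1 zmax 156.4 w -6.8 -6.8
-2 3 zmax 156.2 w -10.7 12.1
2 28 zmax 158.5 w -24.7 28.1
6 42 zmax 165.5 w -26.2 29.5
10 38 zmax 167.0 w -28.6 29.6
```

View pics/scene_g.png

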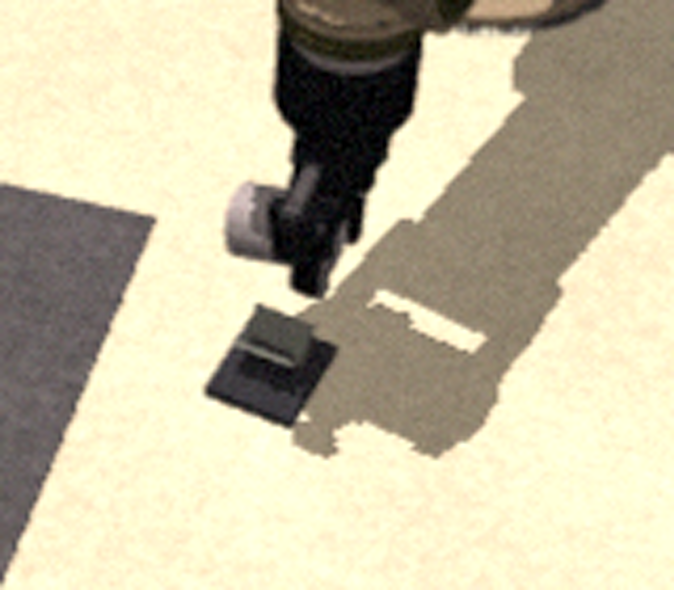

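```bash
python3 -m pendant '[[[1,0.0004,0.002,-0.04,0],[1,0.0004,0.002,-0.06,0],[1,0.0004,0.002,-0.067,0],[1,0.0004,0.002,-0.071,0],[1,0.0004,0.002,-0.075,0],[1,0.0004,0.002,-0.078,0],[1,0.0004,0.002,-0.080,0],[1,0.0004,0.002,-0.081,0]]]' 20
python3 -c "
from ext import *
snap('i',(240,400,100,240))
s=monitor.sense()['eef_pos']
ext('i',s[:2],[.174,.985],(40,100))"
```

```text
time_s: 9.75
eef_pos: [483.7, -8.3, 30.5]
ee_rot: [-0.0, 0.996, -0.087, 0.001]
force: [-0.8, 5.8, 14.9]
grip_width: 0.506
9.8 [483.7  -8.3  30.5] yaw -9.99 F [0.2 4.6 8.8] g 0.4988852631343265 [4.214285714285714]
-58 10 zmax 77.2 w -8.7 22.6
-54 31 zmax 78.4 w -10.6 24.6
-50 25 zmax 79.6 w -6.1 23.2
-46 27 zmax 79.5 w -11.3 24.3
-42 26 zmax 78.9 w -6.8 24.4
-38 24 zmax 77.9 w -9.2 23.7
-34 24 zmax 79.7 w -9.3 24.5
-30 11 zmax 78.2 w 0.9 21.6
-26 1 zmax 42.4 w 21.5 21.5
-18 2 zmax 44.8 w 21.6 23.1
-2 4 zmax 77.4 w -6.8 15.5
2 16 zmax 68.0 w -24.7 1.7
6 35 zmax 99.7 w -26.1 29.3
10 31 zmax 94.4 w -27.7 28.4
14 3 zmax 97.9 w -19.6 28.2
```

View pics/scene_i.png

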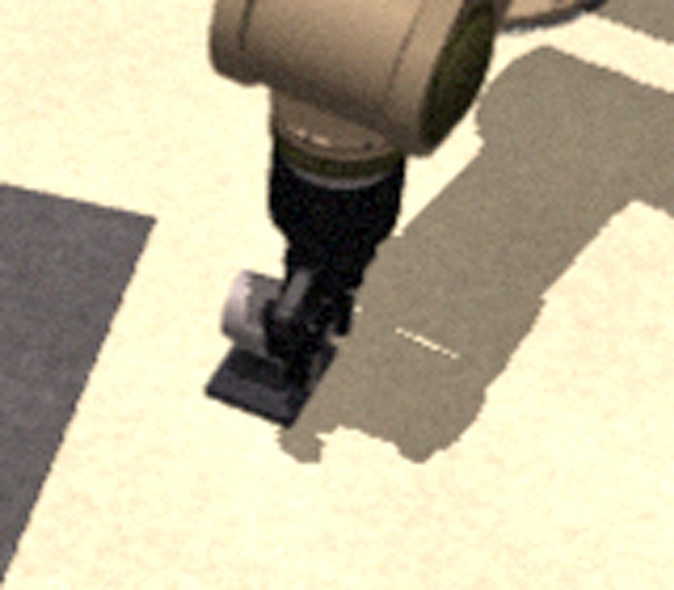

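```bash
python3 -m pendant '[[[-0.1,0,0,0.001,0],[-0.2,0,0,0.001,0],[-0.4,0,0,0.001,0],[-0.6,0,0,0.001,0],[-1,0,0,0.001,0],[-1,0,0,0.001,0],[-1,0,0,0.04,0],[-1,0,0,0.08,0],[-1,0,0,0.12,0],[-1,0,0,0.12,0]]]' 20
python3 -c "
from ext import *
snap('j',(240,400,100,240),(220,310,200,290))
ext('j',[477.5,-37],[.174,.985],(42,90))"
```

```text
time_s: 10.8
eef_pos: [484.8, -8.9, 153.9]
ee_rot: [0.001, 0.996, -0.087, 0.004]
force: [0.8, -0.1, -0.1]
grip_width: 0.999
10.9 [482.7  -8.4 149.5] yaw -9.98 F [ 0.2  0.8 -0.3] g 1.0004166496134144 [4.214285714285714, 6.555555555555555]
-26 21 zmax 79.8 w -8.1 25.5
-22 28 zmax 80.4 w -8.5 25.5
-18 26 zmax 80.6 w -6.3 25.6
-14 27 zmax 79.8 w -5.4 26.6
-10 20 zmax 79.0 w -9.0 24.7
-6 31 zmax 79.3 w -11.2 26.0
-2 25 zmax 77.9 w -10.2 25.7
2 27 zmax 78.9 w -12.9 24.9
6 27 zmax 78.4 w -10.2 27.4
10 27 zmax 80.0 w -5.3 24.9
14 27 zmax 79.0 w -12.2 24.3
18 28 zmax 78.8 w -6.6 24.4
22 25 zmax 80.0 w -11.5 24.2
26 25 zmax 79.1 w -11.6 25.2
30 55 zmax 77.8 w -15.2 24.2
34 9 zmax 74.6 w -12.2 20.4
```

View pics/scene_j.png

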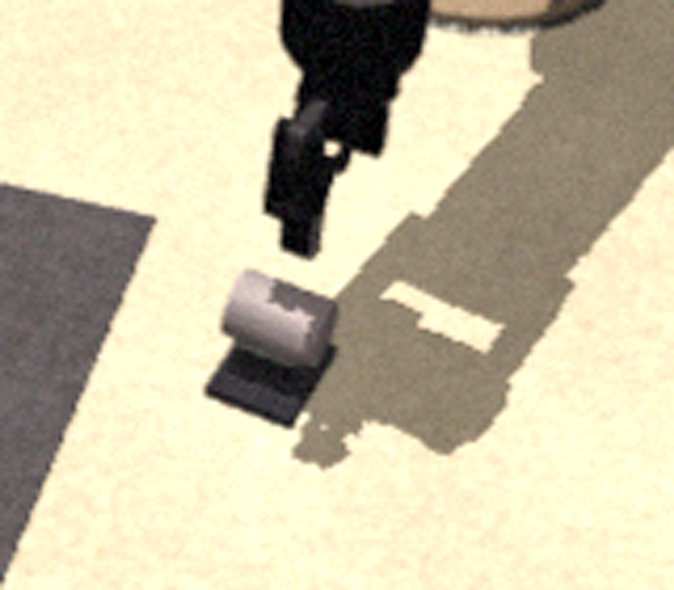

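View pics/top_j.png

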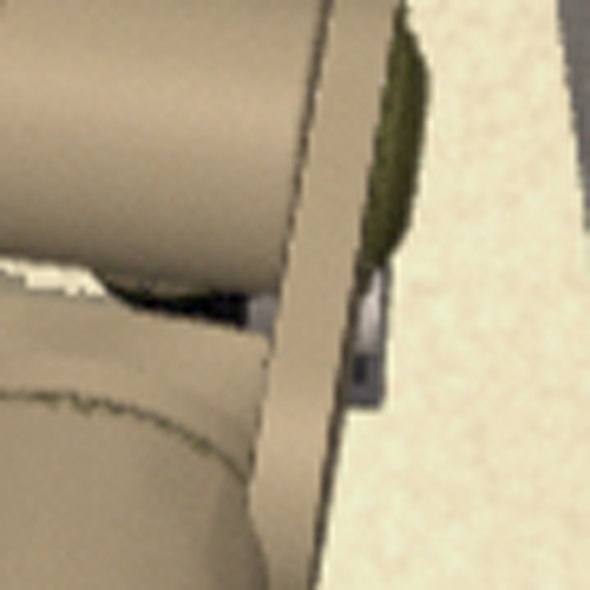

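```bash
python3 -m pendant '[[[-1,-0.006,-0.0414,-0.02,0],[-1,-0.006,-0.0414,-0.05,0],[-1,-0.006,-0.0414,-0.09,0],[-1,-0.006,-0.0414,-0.119,0],[-1,-0.006,-0.0414,-0.119,0],[-1,-0.006,-0.0414,-0.119,0],[1,-0.006,-0.0414,-0.119,0],[1,-0.006,-0.0414,-0.119,0],[1,-0.006,-0.0414,-0.119,0],[1,-0.006,-0.0414,-0.119,0],[1,-0.006,-0.0414,-0.119,0],[1,-0.006,-0.0414,-0.119,0],[1,-0.006,-0.0414,-0.119,0]]]' 40
python3 -c "
from ext import *
snap('k',(240,400,100,240))
s=monitor.sense()['eef_pos']
ext('k',s[:2],[.174,.985],(42,90))"
```

```text
time_s: 12.2
eef_pos: [477.2, -50.0, 30.9]
ee_rot: [0.0, 0.996, -0.087, 0.001]
force: [0.3, -0.3, 6.8]
grip_width: 0.504
12.25 [477.2 -50.   30.9] yaw -9.99 F [ 0.3 -1.5  7.7] g 0.505308456663995 [4.214285714285714]
-6 2 zmax 74.1 w 12.7 14.4
-2 1 zmax 77.3 w -8.0 -8.0
2 8 zmax 85.6 w -25.7 29.7
6 26 zmax 81.6 w -29.2 30.0
10 49 zmax 85.6 w -30.0 29.5
14 25 zmax 78.0 w -5.6 22.2
18 27 zmax 79.3 w -11.8 22.1
22 25 zmax 77.4 w -8.8 22.0
26 28 zmax 78.3 w -13.1 23.3
30 30 zmax 78.9 w -10.4 22.8
34 22 zmax 78.4 w -12.2 22.3
38 26 zmax 78.8 w -6.8 23.4
42 35 zmax 78.1 w -17.6 24.6
46 37 zmax 74.4 w -17.7 21.1
```

View pics/scene_k.png

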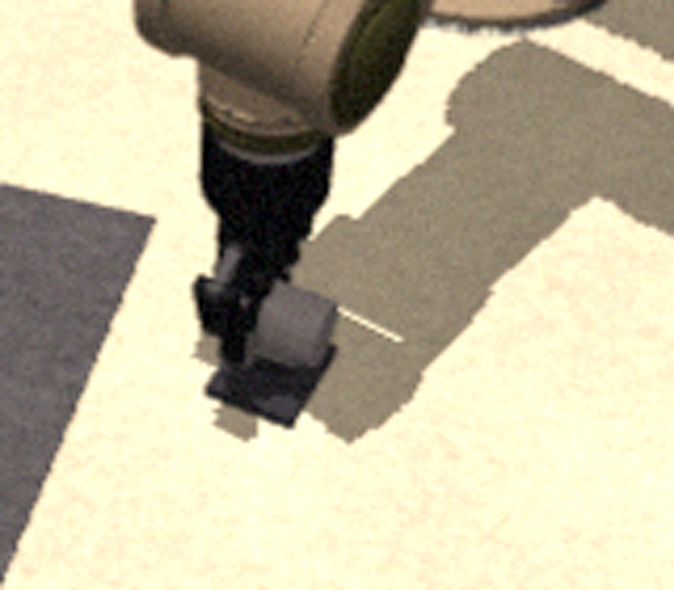

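```bash
python3 -m pendant '[[[1,0,0,0.04,0],[1,0,0,0.08,0],[1,0.0922,0.2075,0.08,16.7],[1,0.0922,0.2075,0.08,16.7],[1,0.0922,0.2075,0.08,16.7],[1,0.0922,0.2075,0.08,16.7],[1,0.0922,0.2075,0.08,16.7],[1,0.0922,0.2075,0.08,16.7],[1,0.0922,0.2075,0.08,16.7],[1,0.0922,0.2075,0.04,16.7],[1,0.0922,0.2075,0.01,16.7],[1,0.0922,0.2075,-0.011,16.7],[1,0.0922,0.2075,-0.011,16.7]]]' 40
python3 -c "
from ext import *
snap('l',(340,480,130,250))
s=monitor.sense()['eef_pos']
ext('l',s[:2],[-.1175,.993],(31,90))"
```

```text
time_s: 13.55
eef_pos: [566.8, 156.3, 16.6]
ee_rot: [0.0, 0.998, 0.058, -0.003]
force: [-0.3, 1.1, -0.7]
grip_width: 0.504
13.6 [568.1 156.6  18.7] yaw 6.64 F [-0.1 -0.1 -0.5] g 0.5097044502764919 [4.916666666666667]
-18 8 zmax 85.3 w -19.7 29.9
-14 26 zmax 89.3 w -22.5 29.8
-10 9 zmax 88.7 w 18.2 28.4
-6 5 zmax 89.4 w 18.6 29.8
-2 5 zmax 89.7 w 18.6 24.2
10 3 zmax 87.1 w 18.0 28.1
14 4 zmax 88.1 w 26.4 28.6
18 1 zmax 89.7 w 24.6 24.6
22 18 zmax 64.5 w -6.2 22.0
26 30 zmax 64.0 w -11.9 22.1
30 29 zmax 62.2 w -12.8 20.9
34 33 zmax 64.4 w -14.9 20.7
38 33 zmax 64.6 w -17.0 22.9
42 27 zmax 65.4 w -12.9 20.9
46 15 zmax 61.5 w -14.2 19.6
```

View pics/scene_l.png

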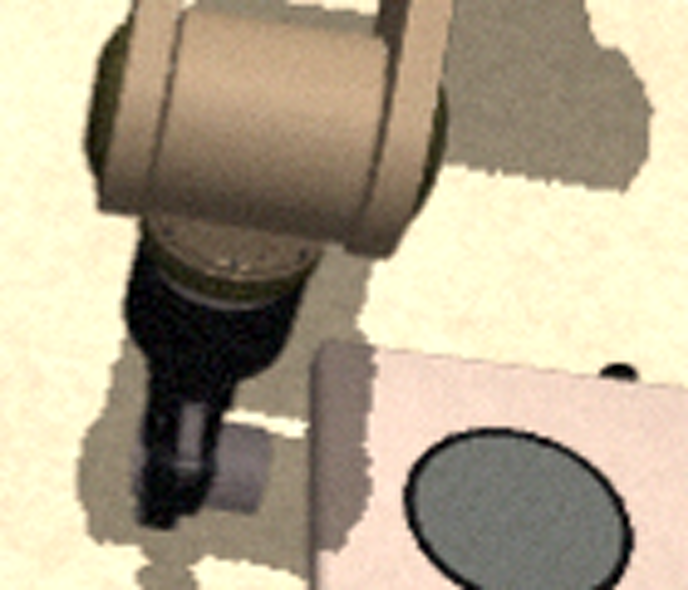

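```bash
python3 -m pendant '[[[1,-0.0024,0.02,0,0],[1,-0.0033,0.0278,0,0],[1,-0.0036,0.031,0.002,0],[1,-0.0038,0.032,0.005,0],[1,-0.004,0.034,0.009,0],[1,-0.0042,0.036,0.012,0],[1,-0.0045,0.038,0.0155,0]]]' 20
python3 -c "
from ext import *
snap('m',(340,480,130,250))
s=monitor.sense()['eef_pos']
ext('m',s[:2],[-.1175,.993],(31,90))"
```

```text
time_s: 14.3
eef_pos: [565.1, 194.0, 36.0]
ee_rot: [0.001, 0.998, 0.059, 0.001]
force: [1.5, -6.2, -3.0]
grip_width: 0.508
14.35 [565.1 194.4  36.5] yaw 6.73 F [-0.2 -7.3 -0.6] g 0.5061496970153949 [4.916666666666667]
-22 1 zmax 50.0 w -10.1 -10.1
-18 21 zmax 57.0 w -16.6 16.9
-14 38 zmax 87.9 w -27.7 28.5
-10 40 zmax 75.7 w -27.8 28.6
-6 6 zmax 77.7 w -13.7 26.1
-2 1 zmax 83.1 w -3.0 -3.0
6 1 zmax 45.0 w 28.5 28.5
10 2 zmax 52.6 w 26.9 28.1
22 8 zmax 74.2 w -1.3 22.2
26 26 zmax 76.1 w -10.0 23.3
30 31 zmax 73.4 w -12.0 21.4
34 27 zmax 72.1 w -11.9 23.5
38 36 zmax 71.6 w -12.9 23.6
42 29 zmax 71.4 w -11.1 27.6
46 26 zmax 70.0 w -7.1 29.4
50 6 zmax 33.1 w 5.3 28.8
54 10 zmax 33.8 w -3.2 27.9
58 16 zmax 34.5 w -27.2 29.7
62 11 zmax 36.0 w -27.4 21.6
66 16 zmax 33.8 w -25.0 28.3
```

View pics/scene_m.png

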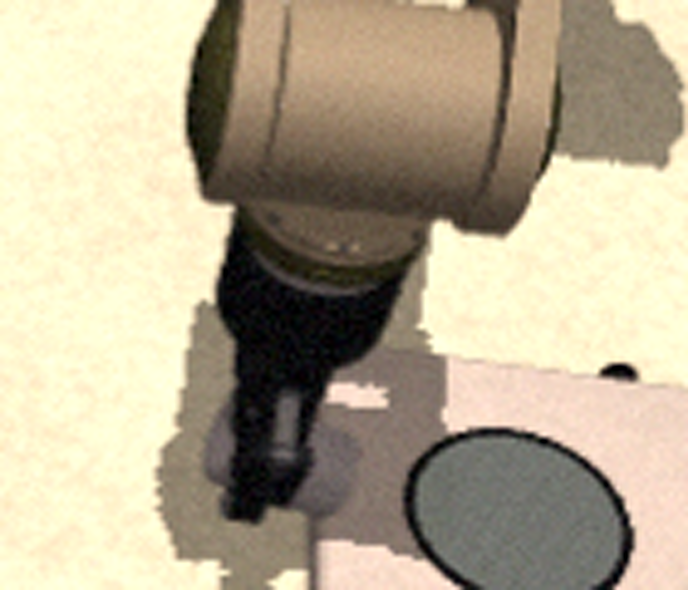

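```bash
python3 -m pendant '[[[1,-0.0004,0.003,0.003,0],[1,-0.0007,0.0057,0.006,0],[1,-0.001,0.0088,0.009,0],[1,-0.0014,0.012,0.0115,0],[1,-0.0019,0.0158,0.0135,0],[1,-0.0023,0.0195,0.0152,0]]]' 20
python3 -c "
from ext import *
snap('n',(340,480,130,250))
s=monitor.sense()['eef_pos']
ext('n',s[:2],[-.1175,.993],(31,90))"
```

```text
time_s: 14.95
eef_pos: [562.2, 215.4, 50.9]
ee_rot: [-0.0, 0.998, 0.058, 0.0]
force: [-0.4, -0.3, -0.4]
grip_width: 0.507
15.0 [562.1 216.   50.9] yaw 6.73 F [-0.4  0.8 -0.7] g 0.5068792928118744 [4.916666666666667]
-26 5 zmax 69.8 w -2.9 11.2
-22 22 zmax 75.1 w -15.3 16.3
-18 23 zmax 78.6 w -21.0 21.3
-14 36 zmax 87.8 w -22.1 21.3
-10 37 zmax 86.5 w -26.2 29.3
-6 8 zmax 70.7 w -14.9 29.5
-2 1 zmax 80.2 w -18.0 -18.0
6 2 zmax 70.8 w 27.3 29.1
10 1 zmax 63.2 w 26.0 26.0
14 2 zmax 56.8 w 16.6 20.4
18 6 zmax 58.6 w 8.3 21.3
22 16 zmax 73.6 w 12.5 29.9
26 24 zmax 81.5 w -7.0 26.8
30 39 zmax 81.8 w -9.8 26.4
34 39 zmax 79.5 w -10.8 29.7
38 29 zmax 76.5 w -9.1 21.9
42 22 zmax 73.9 w -12.6 27.1
46 14 zmax 70.5 w -8.7 25.8
50 13 zmax 34.6 w -10.0 28.4
54 8 zmax 32.8 w -1.4 27.6
58 19 zmax 35.1 w -28.5 29.4
62 26 zmax 34.1 w -28.6 29.5
66 28 zmax 35.6 w -28.6 29.4
```

View pics/scene_n.png

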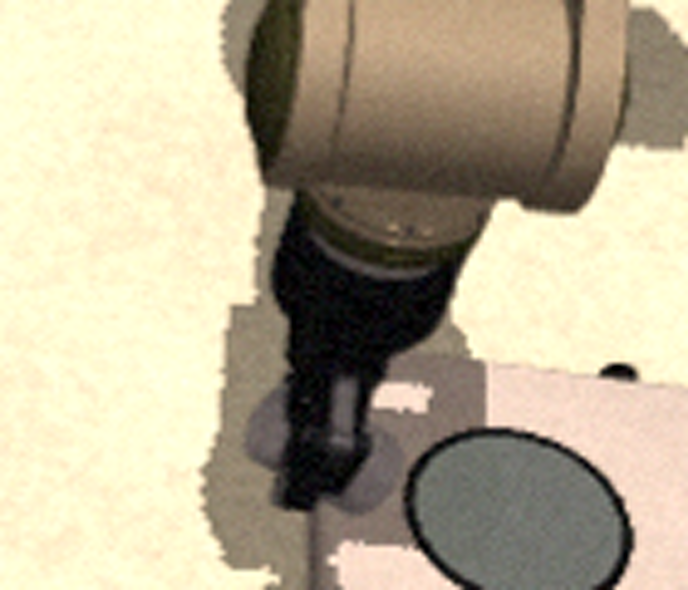

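```bash
python3 -m pendant '[[[1,0.0026,-0.0224,0,0],[1,0.0026,-0.0224,-0.011,0],[1,0.0026,-0.0224,-0.011,0],[1,0.0017,-0.0147,-0.0126,0],[1,0.0013,-0.0114,-0.0097,0],[1,0.001,-0.0085,-0.0075,0],[1,0.0006,-0.0052,-0.0053,0],[1,0.0002,-0.0017,-0.0035,0]]]' 20
python3 -c "
from ext import *
snap('o',(340,480,130,250))
s=monitor.sense()['eef_pos']
ext('o',s[:2],[-.1175,.993],(40,90))"
```

```text
time_s: 15.8
eef_pos: [562.5, 213.8, 46.9]
ee_rot: [0.001, 0.998, 0.059, 0.0]
force: [1.3, -6.0, 0.3]
grip_width: 0.497
15.85 [562.5 214.2  47.2] yaw 6.78 F [ 0.3 -5.1  1.6] g 0.4993766197827892 [4.916666666666667]
-30 5 zmax 72.4 w -4.2 8.2
-26 17 zmax 74.3 w -11.9 14.7
-22 24 zmax 78.8 w -17.9 19.6
-18 26 zmax 80.3 w -24.0 20.4
-14 36 zmax 85.3 w -19.0 22.9
-10 38 zmax 87.4 w -28.3 29.2
-6 11 zmax 60.6 w -16.8 29.6
-2 2 zmax 79.0 w -18.9 -18.6
10 5 zmax 63.5 w 22.5 28.3
14 6 zmax 57.7 w 19.3 24.0
18 7 zmax 55.9 w 20.0 24.9
22 11 zmax 59.6 w 15.1 22.4
26 12 zmax 65.6 w 12.9 23.5
30 18 zmax 66.9 w -0.1 21.9
34 16 zmax 65.3 w -8.5 17.7
38 11 zmax 60.4 w -7.8 13.6
42 2 zmax 58.4 w -0.3 1.5
```

View pics/scene_o.png

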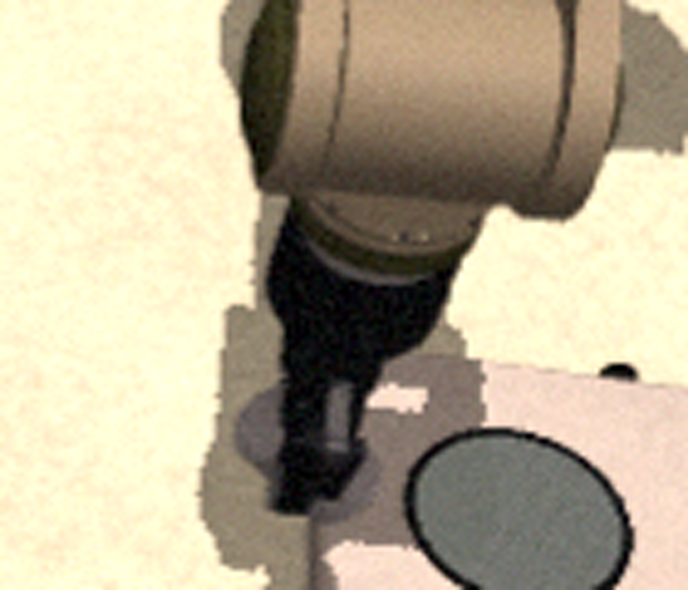

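```bash
python3 -m pendant '[[[1,-0.0004,0.0037,0.0012,0],[1,-0.0009,0.0074,0.0022,0],[1,-0.0013,0.0111,0.003,0],[1,-0.0018,0.0152,0.0035,0],[1,-0.0022,0.019,0.0035,0]]]' 20
python3 -c "
from ext import *
snap('p',(340,480,130,250))
s=monitor.sense()['eef_pos']
ext('p',s[:2],[-.1175,.993],(40,105))"
```

```text
time_s: 16.35
eef_pos: [560.3, 232.9, 50.7]
ee_rot: [0.001, 0.998, 0.059, 0.001]
force: [0.8, -5.0, 3.0]
grip_width: 0.5
16.4 [560.3 233.4  50.7] yaw 6.79 F [ 0.6 -4.7  3.9] g 0.49801807519826075 [4.916666666666667]
-30 11 zmax 86.8 w -8.8 8.9
-26 17 zmax 86.7 w -14.9 17.0
-22 27 zmax 90.7 w -16.0 19.0
-18 30 zmax 89.2 w -20.8 21.8
-14 52 zmax 102.2 w -29.1 30.0
-10 41 zmax 92.7 w -28.1 29.5
-6 15 zmax 87.5 w -20.9 27.7
-2 3 zmax 77.7 w -19.5 -17.4
2 2 zmax 43.4 w 20.9 21.2
6 3 zmax 44.6 w 20.4 21.4
10 6 zmax 66.8 w 21.8 28.9
14 7 zmax 54.2 w 17.9 20.9
18 6 zmax 52.7 w 16.4 20.0
22 6 zmax 51.1 w 14.1 19.9
26 4 zmax 53.2 w 9.3 14.3
30 1 zmax 46.7 w 1.0 1.0
```

View pics/scene_p.png

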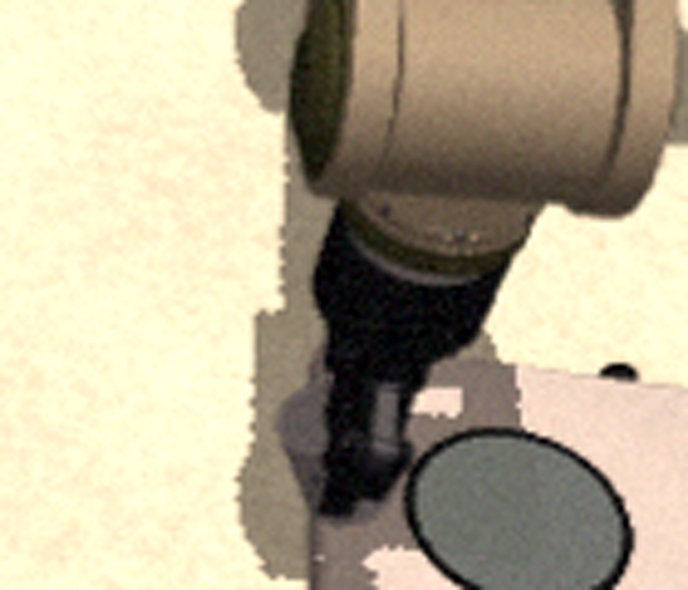

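```bash
python3 -m pendant '[[[1,-0.0006,0.005,0,0],[1,-0.0012,0.01,0,0],[1,-0.0018,0.015,0,0],[1,-0.0023,0.02,0,0],[1,-0.0029,0.025,0,0],[1,-0.0035,0.03,0,0],[1,-0.0041,0.035,-0.0005,0],[1,-0.0047,0.04,-0.0005,0]]]' 20
python3 -c "
from ext import *
snap('q',(340,480,130,250))
s=monitor.sense()['eef_pos']
ext('q',s[:2],[-.1175,.993],(40,105))"
```

```text
time_s: 17.2
eef_pos: [555.6, 273.1, 50.1]
ee_rot: [0.0, 0.998, 0.059, 0.001]
force: [-0.3, -4.4, 6.1]
grip_width: 0.5
17.25 [555.4 273.9  50.1] yaw 6.75 F [-0.2 -0.4  5.4] g 0.49980943543755696 [4.916666666666667]
-34 2 zmax 93.7 w -0.9 5.1
-30 16 zmax 90.5 w -8.5 11.8
-26 24 zmax 92.0 w -13.7 16.5
-22 40 zmax 91.6 w -21.5 18.7
-18 42 zmax 92.2 w -19.7 21.6
-14 65 zmax 103.0 w -29.3 29.4
-10 41 zmax 96.0 w -25.4 29.6
-6 19 zmax 100.5 w -25.3 27.9
-2 10 zmax 85.0 w -20.0 22.1
2 1 zmax 83.4 w -15.1 -15.1
6 2 zmax 58.2 w -14.1 20.6
10 4 zmax 69.8 w 19.0 29.2
14 3 zmax 46.8 w 14.1 16.9
18 2 zmax 46.4 w 12.4 13.5
```

View pics/scene_q.png

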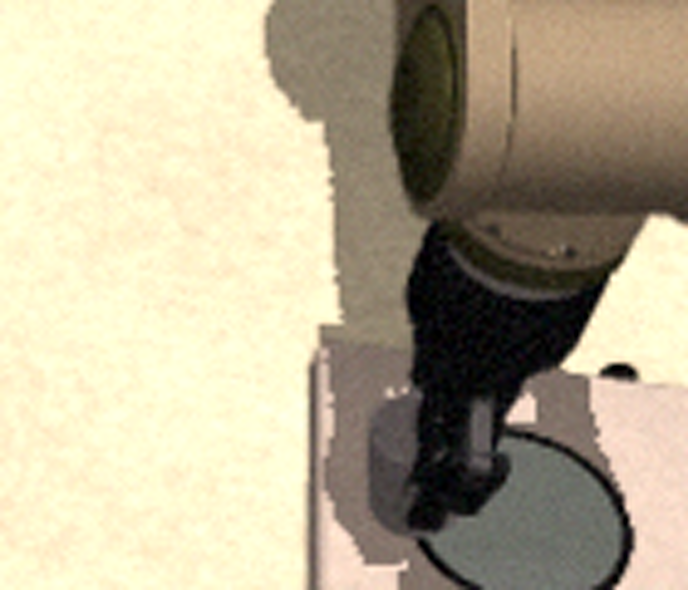

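```bash
cat >> ext.py <<'E'
def lean(tag,T,n=(-.1175,.993),box=((-45,0),(-25,25))):
    z=np.load(f'scene_{tag}.npz'); P=cloud('scene',z['d']).reshape(-1,3); n=np.array(n)/np.hypot(*n); l=np.array([n[1],-n[0]])
    s=(P[:,:2]-T)@n; w=(P[:,:2]-T)@l
    for a in range(32,96,6):
        m=(P[:,2]>=a)&(P[:,2]<a+6)&(s>box[0][0])&(s<box[0][1])&(w>box[1][0])&(w<box[1][1])
        if m.sum()>5: print(a,m.sum(),'s pct3',np.percentile(s[m],3).round(1),'w pct97',np.percentile(w[m],97).round(1))
E
python3 -c "
from ext import *
lean('q',[555.4,273.5])"
```

```text
32 49 s pct3 -35.3 w pct97 23.7
38 10 s pct3 -17.8 w pct97 21.5
44 17 s pct3 -19.7 w pct97 22.1
50 12 s pct3 -20.1 w pct97 20.1
56 23 s pct3 -22.0 w pct97 19.6
62 25 s pct3 -23.8 w pct97 21.8
68 24 s pct3 -24.3 w pct97 21.5
74 25 s pct3 -26.8 w pct97 21.3
80 31 s pct3 -27.7 w pct97 21.5
86 44 s pct3 -29.0 w pct97 20.8
92 13 s pct3 -28.0 w pct97 21.3
```

```bash
python3 -m pendant '[[[1,-0.0012,0.006,-0.0005,0],[1,-0.0024,0.012,-0.001,0],[1,-0.0036,0.018,-0.0015,0],[1,-0.0048,0.024,-0.002,0],[1,-0.006,0.030,-0.0025,0],[1,-0.0072,0.036,-0.003,0],[1,-0.0084,0.042,-0.0035,0],[1,-0.0100,0.048,-0.004,0],[1,-0.0115,0.053,-0.0045,0]]]' 20
python3 -c "
from ext import *
snap('r',(380,520,140,260))
s=monitor.sense()['eef_pos']
lean('r',s[:2])"
```

```text
time_s: 18.15
eef_pos: [544.0, 326.3, 45.5]
ee_rot: [-0.0, 0.998, 0.059, 0.001]
force: [0.9, -3.4, 6.3]
grip_width: 0.503
18.2 [543.7 326.9  45.4] yaw 6.77 F [ 1.6 -2.7  6.4] g 0.4986495876026151 [4.916666666666667]
32 97 s pct3 -44.4 w pct97 23.7
38 16 s pct3 -26.4 w pct97 21.6
44 20 s pct3 -26.1 w pct97 21.9
50 26 s pct3 -26.7 w pct97 21.0
56 29 s pct3 -26.8 w pct97 22.6
62 25 s pct3 -25.7 w pct97 21.8
68 30 s pct3 -27.4 w pct97 21.0
74 28 s pct3 -27.7 w pct97 21.1
80 33 s pct3 -27.9 w pct97 22.6
86 49 s pct3 -28.0 w pct97 19.7
92 16 s pct3 -26.8 w pct97 22.7
```

View pics/scene_r.png

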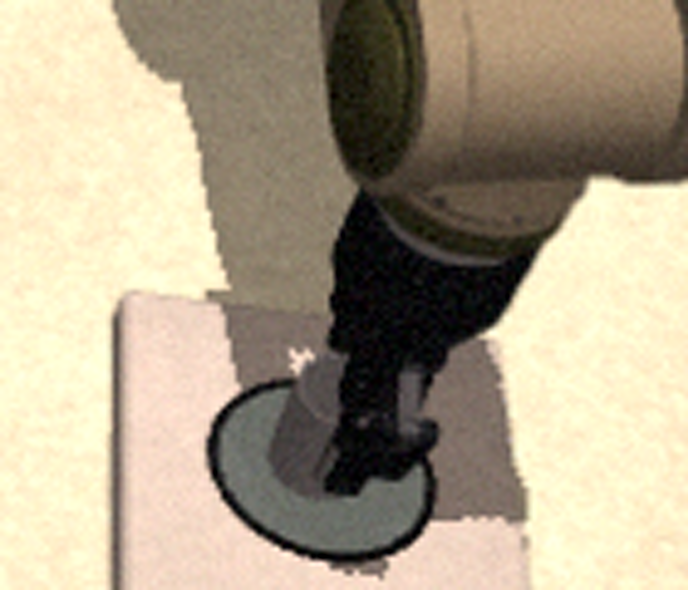

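```bash
python3 -m pendant '[[[1,-0.0008,0.003,-0.0005,0],[1,-0.0012,0.005,-0.0005,0],[1,-0.0012,0.005,0.001,0],[0.0,-0.0012,0.005,0.001,0],[-0.2,-0.0012,0.005,0.001,0],[-0.4,-0.0012,0.005,0.001,0],[-0.7,-0.0012,0.005,0.001,0],[-1,-0.0012,0.005,0.001,0],[-1,-0.0012,0.005,0.001,0],[-1,-0.0012,0.005,0.001,0],[-1,-0.0012,0.005,0.04,0],[-1,-0.0012,0.005,0.08,0],[-1,-0.0012,0.005,0.13,0],[-1,-0.0012,0.005,0.18,0]]]' 20
python3 -m pendant '[[[-1,-0.05,-0.05,0,0],[-1,-0.10,-0.10,0,0],[-1,-0.15,-0.15,0,0],[-1,-0.15,-0.20,0,0],[-1,-0.15,-0.25,0,0],[-1,-0.15,-0.25,0,0]]]'
python3 -c "
from ext import *
snap('s',(380,520,140,260),(60,180,180,300))
lean('s',[543,325.7],box=((-30,30),(-30,30)))
z=np.load('top_s.npz');W=cloud('top',z['d']).reshape(-1,3)
m=(abs(W[:,0]-543)<50)&(abs(W[:,1]-326)<50)&(W[:,2]>84)
print(m.sum(),cv2.minEnclosingCircle(W[m][:,:2].astype(np.float32)),np.percentile(W[m][:,2],[5,50,95]))"
```

```text
time_s: 19.6
eef_pos: [542.2, 330.3, 226.8]
ee_rot: [0.0, 0.998, 0.059, -0.0]
force: [0.2, 0.1, -0.7]
grip_width: 0.999
time_s: 20.2
eef_pos: [391.8, 80.4, 225.3]
ee_rot: [0.0, 0.998, 0.059, 0.001]
force: [1.4, -0.3, 0.3]
grip_width: 0.998
20.3 [392.2  77.6 225.3] yaw 6.34 F [ 0.3  0.4 -0.3] g 1.0014202141275386 [4.916666666666667, 4.916666666666667]
32 129 s pct3 -29.2 w pct97 28.9
38 34 s pct3 -20.4 w pct97 22.2
44 34 s pct3 -20.4 w pct97 21.2
50 47 s pct3 -20.4 w pct97 20.6
56 53 s pct3 -20.4 w pct97 21.5
62 52 s pct3 -20.3 w pct97 21.2
68 60 s pct3 -19.9 w pct97 21.4
74 61 s pct3 -20.3 w pct97 22.7
80 60 s pct3 -19.7 w pct97 21.6
86 92 s pct3 -20.2 w pct97 21.8
92 14 s pct3 -20.9 w pct97 22.0
91 ((540.757080078125, 324.711669921875), 23.318693161010742) [84.76669704 88.69162829 92.39314731]
```

View pics/scene_s.png

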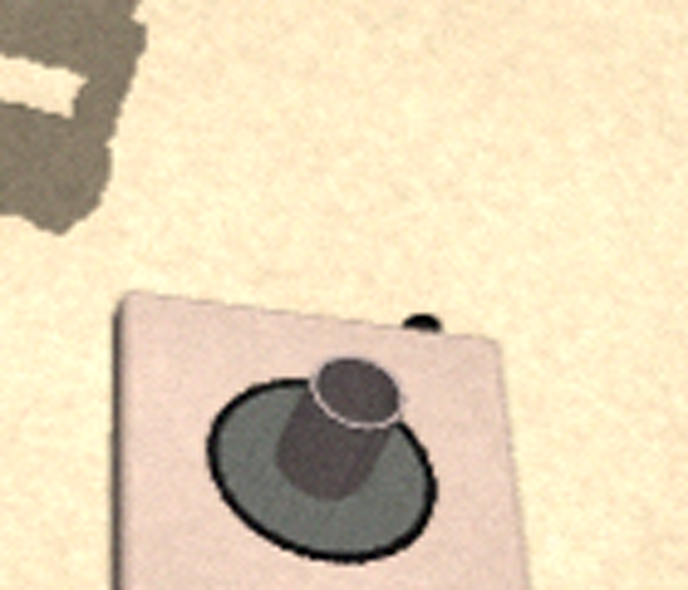

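View pics/top_s.png

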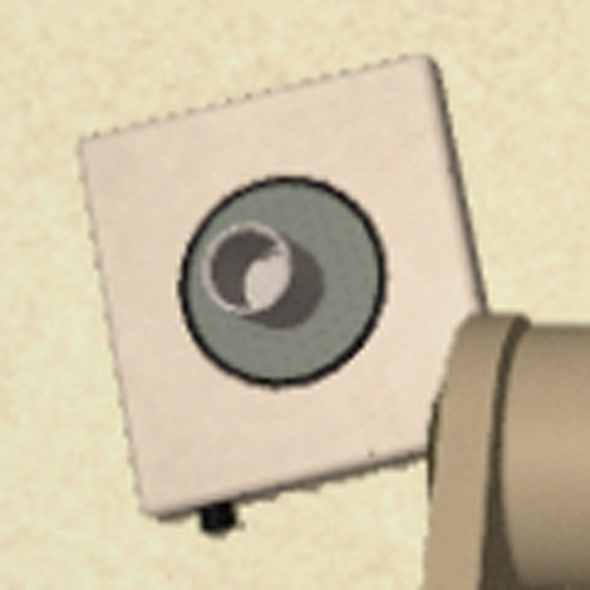

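```bash
python3 -c "
from h import *
a=np.load('scene0.npz');b=np.load('scene_s.npz')
for z in (a,b):
    W=cloud('scene',z['d']).reshape(-1,3); m=(abs(W[:,0]-424)<40)&(abs(W[:,1]+322)<40)&(W[:,2]>30); print(m.sum(),W[m].mean(0))
order.finish_job()"
```

```text
279 [ 429.22378095 -321.2457111    49.43709991]
275 [ 429.17412315 -321.2198073    49.78805071]
the job is handed in; nothing more can be done
```

The cup now stands mouth-up on the glass stage, and the job is handed in at about 20 s of the 51 s allowed.

**First turn:** The tool can't tilt, so I turned the cup in the jaws at a light 20 N grip. I picked it up near its closed end and pushed it over the front edge of the light base until it lay level. I then laid it in the cradle and let go. A picture with the fingers well clear showed it lying level there, about 4 mm off centre along the trough.

**Second turn:** I gripped it again near the mouth and rolled its closed end down over the same edge. Partway round, at about 35° of tilt, the cup came off the edge. I backed off, lowered it and went on. I then slid it upright across the base onto the stage and released it there.

**Last checks:**
- **Upright:** The cup's wall is vertical to within the depth noise, and the open mouth shows in both cameras.
- **Position:** Its centre is about 2 mm from the stage centre.
- **Robot:** The gripper is open, clear of everything and reading no contact force.
- **Other cup:** It measures within 0.1 mm sideways of its starting position.
- **Forces:** The wrist readings I took stayed below about 25 N.

No final check failed or disagreed.

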